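# Shut the storage box and snap its two lever latches

### The job

Seal the storage box that stands open on the worktop: push its wooden lid shut with the fingers, then press each of the two steel levers on the lid's front edge down until it snaps over and clamps. Use the fingers only to push and press: do not lift, tip or shove the box along, and leave the things standing round it where they are.

Things in the scene. Friction and masses are not known exactly. Their poses are not given: they have to be found in the camera images.
- tea_box: the storage box: white enamelled, rectangular with rounded corners, 130 mm deep (its x axis, pointing from its front to its hinged back), 210 mm wide (its y axis, to its left seen from the front), rolled steel rim whose top is 105 mm above the worktop; loose, about 2 kg with contents and lid. Origin: centre of its underside, z up. A tea carton and a tin stand in it.
- lid (a joint): opening angle of the wooden lid, hinged along the top of the box's back: 0 = shut, lying on its rubber seal (a little below 0 with the seal squeezed), growing as the front edge rises; starts half open at 0.75 to 1.1. The hinge is stiff (about 0.34 N m friction), so the lid stays where it is left, also when nearly shut. The lid can be shut only while the levers stand up: a lever snapped over early strikes the rim with its claw.
- lid_hinge (a point): middle of the lid's hinge line (which runs along the box's y axis), 74 mm behind the box's centre and 109 mm above the worktop. The lid is a slab 228 mm wide and 16 mm thick; shut, its top lies 126 mm above the worktop and it reaches from 4 mm to 147 mm in front of the hinge line.
- lid_press (a point): point on the lid's outer face (the upper one when shut), midway between the two levers and 20 mm in from its front edge; 127 mm from the hinge line along the lid and 17 mm off it, square to the lid. The best place to push the lid. The point turns with the lid; its z axis is the outward normal of that face.
- latch_l (a joint): turn of the left lever (box's +y side), a steel plate 36 mm wide on the lid's front edge: 0 = flipped up, standing out in front of the lid and 20 degrees above the lid's plane; 1.83 = snapped down, hanging in front of the box with its claw bar under the rim. A spring drives it away from 0.80 to whichever end is nearer; pressing it over needs about 4 to 6 N at its tip at first and less towards 0.80; beyond that it swings on by itself. Starts at 0.
- latch_r (a joint): the same for the right lever (box's -y side).
- latch_l_tip (a point): middle of the curled lip (8 mm thick, 40 mm wide) at the free end of the left lever, 46 mm from its pivot.
- latch_r_tip (a point): the same for the right lever.
- latch_l_pivot (a point): pivot of the left lever: 64 mm left of the lid's middle, with the lid shut 81 mm in front of the box's centre and 112 mm above the worktop. The pivot runs along the box's y axis.
- latch_r_pivot (a point): the same for the right lever, 64 mm right of the lid's middle.
- spice_jar_1_mid (a point): bystander: spice jar, 46 mm across, 106 mm high; point half-way up its middle
- mill_2_mid (a point): bystander: salt shaker, 44 mm across, 90 mm high; point half-way up its middle
- tin_1_mid (a point): bystander: food tin, 57 mm across, 72 mm high; point half-way up its middle
- glass_1_mid (a point): bystander: small drinking glass, 48 mm across, 61 mm high; point half-way up its middle
- mug_1_mid (a point): bystander: striped mug, 86 mm across without its handle, 90 mm high; point half-way up its middle

How it is judged (in metres and radians):
On the way:
1. the lid is pushed shut while both levers still stand up (value of joint lid below 0.06 rad and value of joint each of latch_l, latch_r below 0.7 rad), for 0.2 s.
At the end, for the whole second after the job is handed in: the lid is fully shut (within 0.025 rad), both levers are snapped down (beyond 1.65 rad), and the box stands level and at rest within 40 mm of where it stood (value of joint lid below 0.025 rad and value of joint each of latch_l, latch_r above 1.65 rad and distance of tea_box from where it was at the start of the episode below 0.04 m and angle between tea_box's own z axis and vertical below 0.05 rad and linear speed of tea_box below 0.02 m/s); the robot touches nothing.
It fails at once if the box is lifted (height (world z) of tea_box above 0.015 m).
It fails at once if the box is tipped (angle between tea_box's own z axis and vertical above 0.15 rad).
It fails at once if the box is shoved along by more than 60 mm (distance of tea_box from where it was at the start of the episode above 0.06 m).
It fails at once if the box, its lid or its levers are worked with something other than the fingers (contact force between the arm and tea_box above 5 N).
It fails at once if a thing standing round the box is moved by more than 30 mm (distance of any of spice_jar_1_mid, mill_2_mid, tin_1_mid, glass_1_mid, mug_1_mid from where it was at the start of the episode above 0.03 m).
It also fails if it takes over 48 s, if anything falls off the work surface, if the arm or the gripper's body presses on something with over 40 N, if the wrist force passes 120 N, or if a joint passes its speed limit or range.

### The arm

A 6-joint arm with a two-finger parallel gripper is mounted at the origin on a cart in front of the work surface, level with it; the furniture and walls round the work are solid. World frame = base frame: x ahead of the robot, y to its left, z up, the work surface at z = 0. Lengths are in mm, angles in rad, forces in N, time in s.
With the tool pointing down it reaches from about 275 to 1000 mm from the base axis. Payload 8.4 kg.
Tool frame: the origin (TCP) lies on the centre line of the jaws, within the pads' length; the fingertips stand 14 mm ahead of it and the grasp point (between the pads) lies 5 mm behind it; z points along the fingers, y is the line along which they close (so a half turn about z gives the same grasp; the last joint's range is limited). The gripper opens to 85 mm and grips with 20 to 120 N. Pads are 22 mm wide; open, the fingers measure 114 mm over their backs; the gripper's body (76 mm by 85 mm) begins 54 mm behind the grasp point. The pads swing forward as they close: fully open they stand 13 mm farther back than shut.
Start: joints at [1.184, 0.353, 1.633, -0, 1.155, -0.002], TCP at [234.607, 579.299, 245.281] pointing down, gripper open.
Joint ranges: [-2.63, 2.63], [-0.92, 2.1], [0.06, 2.66], [-1.3, 4.44], [0, 2.69], [-3.02, 3.02]. Speed limits (rad/s): [2.22, 2.22, 2.79, 3.14, 3.14, 3.14].

### API

Orientations are given as [roll, pitch, yaw] about the fixed x, y, z axes, in that order (R = Rz(yaw) Ry(pitch) Rx(roll)).
In Python, from rig import r gives the robot as it stands.
- The arm moves only by the tool step_arm, never from a script. Its argument "plan" is text: rows parted by semicolons, each of 7 numbers parted by spaces: the turn, a rotation vector about the world's x, y, z in degrees, then the shift along the world's x, y, z in mm, then the closure in counts, from 0 (fully open) to 255 (shut). In form: rx ry rz x y z hand; .... A call has 1 to 8 rows; each row is the pose to reach, as a shift and turn from the pose commanded when the call began; what a row does not reach only later rows make up. A row lasts 1/10 s, in which the tool goes at most 50 mm and 8.59 degrees, less where a joint would pass 70% of its speed; a pose out of reach is approached as far as the arm can. A call with a gripper value outside its range is refused whole. The fingers move at their own pace and stop on an object; "force" is the grip in N (left out, the last holds). Time passes only in rows, so rows that repeat a pose let the fingers close. It gives the time, the measured TCP pose, the force, the opening and the grip force at its end, in the units of the state.
- r.sense(): the state, without advancing time (a new reading comes with each control period).
- r.grab_frame(name): name is "side" or "top" or "wrist"; returns (picture, depth): 384x512x3 uint8, red, green, blue; 384x512 float32, mm along the optical axis (not along the pixel's ray), 0 where there is no reading.
- r.get_calibration(name): a dict with "K" (3x3 intrinsics, pixels), "k1" (the pictures are not rectified: a ray, as slopes to the right and down, at radius r is drawn at 1 + k1 r^2 times it, then the intrinsics apply), "world_from_camera" (4x4, takes a point from camera to world coordinates). Camera axes: x right, y down, z forward; pixel columns grow to the right and rows downward; lengths in mm; the calibration is good to about 2 mm. A picture is of the moment at which its call begins: read the wrist's pose just before it. get_calibration takes no time and is no camera call; for the wrist camera it gives the pose at the moment of the call.
- r.sign_off(): hands the job in; it is judged then, once.
The state is a dict: "clock": time; "qpos": joint angles; "qvel": joint speeds; "joint_efforts": joint torques, N m; "eef_pos": TCP position; "tcp_rot": TCP orientation; "contact_force": force on the tool from outside, world axes, zero at the start; "wrist_torque": the same for the moment, N m; "opening": opening from 0.0 (shut) to 1.0 (fully open); "grasp_force": force on a finger pad.
Only numpy, scipy, OpenCV 4.12 (cv2) and the standard library are available. Lean on these libraries where they do the work, as an engineer would, in place of code of your own. Each camera call takes 0.05 s, during which the arm holds its last target. There are 200 camera calls.

## Working session

There is one attempt and no reset: what is moved stays moved. The work goes in short steps, Python scripts to look and compute and a tool call to move; the robot and the scene stay as the last step left them, time stands still between calls to the robot, and variables do not carry over. Pictures are saved under pics/ and viewed, at most 10 in all, crops included, and the job is handed in when it is done.

Besides the shell and the picture viewer there is one more tool, called after "Emit:" in YAML: its name, and indented under it one key for each argument. step_arm: Moves the arm, as the interface text tells. Its arguments: {"type":"object","properties":{"plan":{"type":"string"},"force":{"type":"number"}},"required":["plan"]}

```bash
mkdir -p pics
cat > h.py <<'E'
import numpy as np,cv2
from rig import r
def grab(n):
    c=r.get_calibration(n); p,d=r.grab_frame(n); return p,d,c
def world(d,c):
    K=np.array(c["K"]);h,w=d.shape
    u,v=np.meshgrid(np.arange(w),np.arange(h))
    pts=np.stack([u,v],-1).reshape(-1,1,2).astype(float)
    n=cv2.undistortPoints(pts,K,np.array([c["k1"],0,0,0,0.])).reshape(h,w,2)
    P=np.dstack([n*d[...,None],d,np.ones_like(d)])
    W=(P@np.array(c["world_from_camera"]).T)[...,:3]
    W[d==0]=np.nan
    return W
E
python3 - <<'E'
from h import *
o=[]
for n in("top","side"):
    p,d,c=grab(n);np.savez(n+"0.npz",p=p,d=d,W=world(d,c)); o.append(p)
    print(n,np.round(np.array(c["world_from_camera"]),2).tolist())
cv2.imwrite("pics/a.png",cv2.resize(np.vstack(o),None,fx=.78,fy=.78)[...,::-1]) 
cv2.imwrite("pics/top.png",cv2.resize(o[0],(800,600))[...,::-1])
cv2.imwrite("pics/side.png",cv2.resize(o[1],(800,600))[...,::-1])
print(r.sense())
E
```

```text
top [[0.02, -1.0, 0.09, 434.05], [-1.0, -0.02, -0.03, 54.05], [0.03, -0.09, -1.0, 956.07], [0.0, 0.0, 0.0, 1.0]]
side [[0.98, -0.06, 0.18, 343.03], [-0.19, -0.4, 0.9, -854.28], [0.02, -0.92, -0.4, 503.68], [0.0, 0.0, 0.0, 1.0]]
{'clock': 0.1, 'qpos': array([ 1.18355938e+00,  3.53567662e-01,  1.63405653e+00,  6.47165348e-06,
        1.15517513e+00, -2.42013496e-03]), 'qvel': array([-7.03879296e-04, -1.62527398e-03, -2.15379918e-03,  5.86292545e-05,
        7.32579974e-04, -5.30298745e-04]), 'joint_efforts': array([ 1.61135518e-03, -6.06353974e+01, -3.42821646e+01, -2.68783941e-05,
        3.92328817e-03, -2.20395469e-05]), 'eef_pos': array([234.47738462, 578.91819903, 244.64512864]), 'tcp_rot': array([-3.14038600e+00, -8.83782135e-06,  2.75677322e+00]), 'contact_force': array([-0.48824269,  0.11177664,  0.80094301]), 'wrist_torque': array([ 0.0109222 , -0.02103888,  0.01924574]), 'grasp_force': 0.0, 'opening': 0.9982365286306908}
```

View pics/top.png

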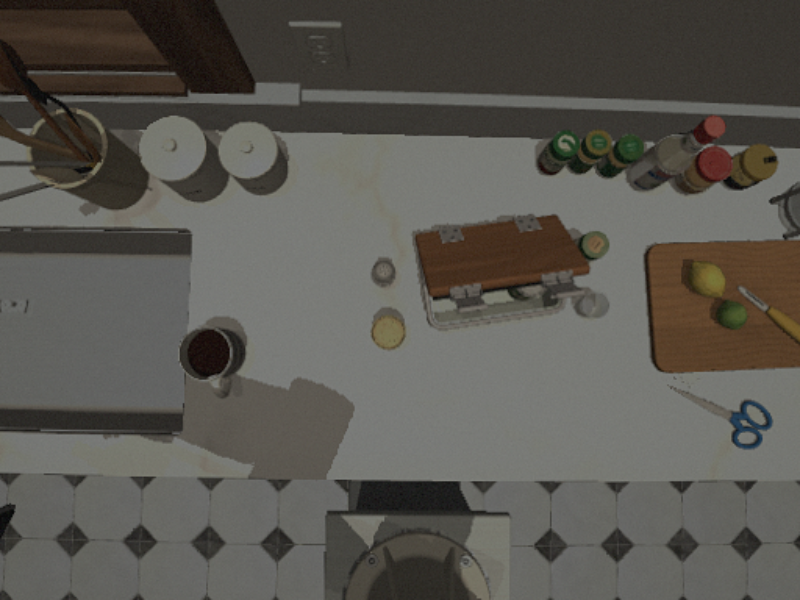

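View pics/side.png

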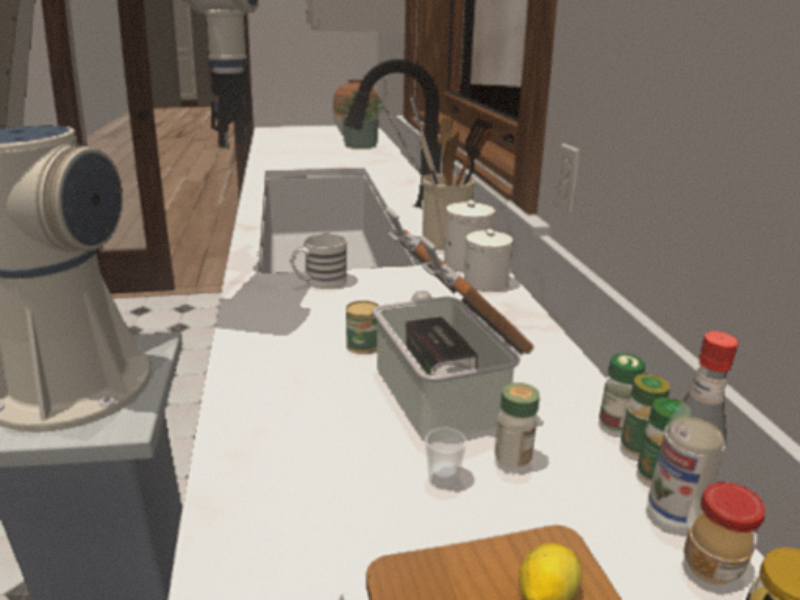

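The top view shows the box with its front towards the robot and the lid half open (its face spans 420–585, 220–290). The levers are at about (467,293) and (560,283), the glass at (590,303), the spice jar at (593,245), the tin at (388,332) and the shaker at (383,270). Next I'll fit the lid plane and the rim.

Run:
```python
from h import *
t=np.load("top0.npz");W=t["W"];p=t["p"].astype(int)
s=.64
def at(u,v,k=1):
    u,v=int(u*s),int(v*s);return np.nanmedian(W[v-k:v+k+1,u-k:u+k+1].reshape(-1,3),0).round(0)
for nm,u,v in[("lidc",500,255),("levL",467,293),("levR",560,281),("glass",590,303),("jar",593,243),("tin",388,330),("shaker",383,268),("mug",208,352),("table",600,420)]:print(nm,at(u,v))
# lid: brown pixels
m=np.zeros(W.shape[:2],bool);m[int(215*s):int(298*s),int(412*s):int(592*s)]=1
br=(p[...,0]-p[...,2]>25)&m&(W[...,2]>110)
L=W[br]
for _ in range(3):
    c=L.mean(0);n=np.linalg.svd(L-c,full_matrices=False)[2][2];n*=np.sign(n[2]);e=(L-c)@n;L=L[abs(e)<5]
print("lid plane",c,n,"tilt",np.arccos(n[2]),"n",len(L), "std",e.std())
yaw_n=np.arctan2(n[1],n[0])
print("yaw from n",yaw_n, "z range",np.percentile(L[:,2],[1,99]))
# shape of the lid in-plane
q=[]
for n_ in("top","side"):
    D=np.load(n_+"0.npz")["W"].reshape(-1,3)
    D=D[(abs(D[:,2]-105)<5)&(D[:,0]>350)&(D[:,0]<620)&(D[:,1]>-320)&(D[:,1]<0)]
    print(n_,len(D));q.append(D)
for D in q:
    if len(D)>20:
        rc=cv2.minAreaRect(D[:,:2].astype(np.float32));print(rc,cv2.boxPoints(rc).round().tolist())
```

```text
lidc [ 571. -103.  185.]
levL [512. -48. 219.]
levR [ 532. -179.  223.]
glass [ 521. -296.   14.]
jar [ 608. -269.  107.]
tin [464.  57.  69.]
shaker [564.  67.  87.]
mug [424. 352.  54.]
table [ 316. -317.   -0.]
lid plane [ 572.772718   -100.08654802  182.10575323] [0.69049723 0.11568519 0.71402417] tilt 0.7755670195710153 n 3446 std 1.0201515976144349
yaw from n 0.16599727260026634 z range [127.17322883 222.34845913]
top 653
side 868
((532.19287109375, -155.05520629882812), (104.9291763305664, 315.78411865234375), 17.719953536987305) [[434.0, -21.0], [530.0, -321.0], [630.0, -289.0], [534.0, 11.0]]
((554.0133666992188, -149.0752410888672), (143.6660919189453, 307.02490234375), 9.186103820800781) [[459.0, -9.0], [508.0, -312.0], [649.0, -289.0], [600.0, 14.0]]
```

```bash
cat >> h.py <<'E'
def lidpose(W,p,m):
    br=(p[...,0]-p[...,2]>25)&m&(W[...,2]>110)
    L=W[br]
    for _ in range(3):
        c=L.mean(0);n=np.linalg.svd(L-c,full_matrices=False)[2][2];n*=np.sign(n[2]);e=(L-c)@n;L=L[abs(e)<5]
    return c,n,L
E
python3 - <<'E'
from h import *
t=np.load("top0.npz");W=t["W"];p=t["p"].astype(int);s=.64
m=np.zeros(W.shape[:2],bool);m[int(215*s):int(298*s),int(412*s):int(592*s)]=1
c,n,L=lidpose(W,p,m)
y=np.arctan2(n[1],n[0]);X=np.array([np.cos(y),np.sin(y),0]);Y=np.array([-X[1],X[0],0]);a=np.arccos(n[2])
ly=np.percentile(L@Y,[.5,99.5]);print("y ext",ly,np.ptp(ly))
# top: project; along-lid direction
f=-X*np.cos(a)+np.array([0,0,np.sin(a)])
k=(-17-(109-c[2])*n[2]) # = hx component
hx=c@X+k/(n@X)
ym=ly.mean();hinge=X*hx+Y*ym+np.array([0,0,109])
lf=(L-hinge)@f;print("along",np.percentile(lf,[.5,99.5]))
box=hinge-74*X;box[2]=0
print("yaw",y,"a",a,"hinge",hinge,"box",box)
# rim check: box-frame coordinates of rim-height points
for q in("top","side"):
    D=np.load(q+"0.npz")["W"].reshape(-1,3);D=D-box;b=np.c_[D@X,D@Y,D[:,2]]
    b=b[(abs(b[:,2]-105)<4)&(abs(b[:,0])<85)&(abs(b[:,1])<117)]
    print(q,len(b),np.percentile(b[:,:2],[1,99],axis=0).round(1).tolist())
for ang in(a,0.3,0):
    f=-X*np.cos(ang)+np.array([0,0,np.sin(ang)]);nn=X*np.sin(ang)+np.array([0,0,np.cos(ang)])
    pr=hinge+127*f+17*nn
    pv=[hinge+155*f+3*nn+sg*64*Y for sg in(1,-1)]
    g=ang+np.radians(20);tp=[v+46*(-X*np.cos(g)+np.array([0,0,np.sin(g)])) for v in pv]
    print(ang,"press",pr.round(),"piv",np.round(pv).tolist(),"tip",np.round(tp).tolist())
for nm,v in dict(glass=(521,-296,0),jar=(608,-269,0),tin=(464,57,0),shk=(564,67,0)).items():
    D=np.array(v)-box;print(nm,(D@X).round(),(D@Y).round())
E
```

```text
y ext [-305.90667544  -83.66125812] 222.2454173212729
along [  7.63168516 146.91224844]
yaw 0.16599727260026634 a 0.7755670195710153 hinge [622.59398796 -93.19002526 109.        ] box [ 549.61118748 -105.41748757    0.        ]
top 410 [[-71.7, -109.5], [36.9, 110.1]]
side 592 [[-73.8, -113.1], [68.8, 108.4]]
0.7755670195710153 press [ 545. -106.  210.] piv [[505.0, -48.0, 220.0], [526.0, -174.0, 220.0]] tip [[485.0, -51.0, 261.0], [507.0, -178.0, 261.0]]
0.3 press [ 508. -112.  163.] piv [[467.0, -54.0, 158.0], [488.0, -181.0, 158.0]] tip [[431.0, -60.0, 185.0], [452.0, -187.0, 185.0]]
0 press [ 497. -114.  126.] piv [[459.0, -56.0, 112.0], [480.0, -182.0, 112.0]] tip [[417.0, -63.0, 128.0], [438.0, -189.0, 128.0]]
glass -60.0 -183.0
jar 31.0 -171.0
tin -58.0 174.0
shk 43.0 168.0
```

Emit:
step_arm:
  plan: "0 0 8 16 -34 40 255;0 0 16 37 -80 80 255;0 0 24 58 -126 100 255;0 0 31 79 -172 100 255;0 0 31 100 -217 100 255;0 0 31 121 -262 100 255;0 0 31 142 -307 100 255;0 0 31 163 -352 100 255"

```text
clock: 0.9
eef_pos: [389.2, 243.9, 345.2]
tcp_rot: [-3.142, 0.0, -2.985]
contact_force: [-0.1, -0.3, -1.3]
opening: 0.0
grasp_force: 0.0
```

Emit:
step_arm:
  plan: "0 0 0 21 -45 0 255;0 0 0 42 -90 0 255;0 0 0 63 -136 0 255;0 0 0 84 -181 0 255;0 0 0 105 -226 0 255;0 0 0 126 -271 0 255;0 0 0 145 -318 0 255;0 0 0 153 -332 0 255"

```text
clock: 1.7
eef_pos: [542.8, -90.1, 344.7]
tcp_rot: [-3.141, -0.0, -2.988]
contact_force: [1.0, -0.7, -0.7]
opening: 0.003
grasp_force: 0.0
```

Emit:
step_arm:
  plan: "0 0 0 0 0 -30 255;0 0 0 0 0 -60 255;0 0 0 0 0 -80 255;0 0 0 0 0 -90 255;0 0 0 0 0 -95 255;0 0 0 0 0 -95 255"

```text
clock: 2.3
eef_pos: [542.0, -85.9, 250.3]
tcp_rot: [3.141, -0.0, -2.985]
contact_force: [0.7, 0.5, 0.2]
opening: 0.002
grasp_force: 0.0
```

Run:
```python
from h import *
p,d,c=grab("wrist");cv2.imwrite("pics/w1.png",p[...,::-1]);p2,d,c=grab("top");cv2.imwrite("pics/w1.png",np.hstack([p,p2])[::1,:,::-1][:, :,:] if 0 else cv2.resize(np.hstack([p,p2[80:272,200:456].repeat(2,0).repeat(2,1)]),(800,300))[...,::-1]);print(r.sense()["eef_pos"],r.sense()["contact_force"])
```

```text
[542.56550535 -86.06207297 251.28390618] [ 0.05531611 -0.65437781 -0.74168665]
```

View pics/w1.png

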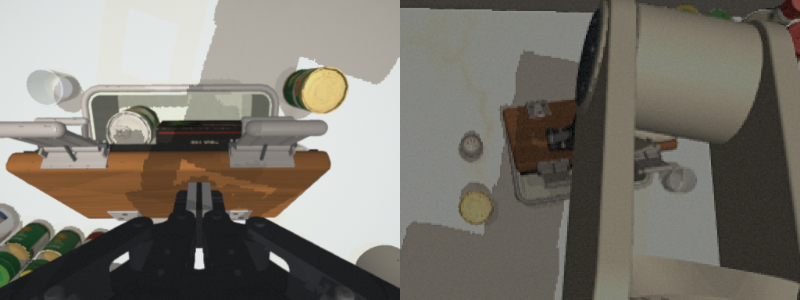

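The wrist view shows the lid's front edge spanning 8–328, so its centre is at about 168. The fingers are at 198, about 20 mm towards +y, which matches the pose readout. I'll correct that and then touch down.

Emit:
step_arm:
  plan: "0 0 0 4 -10 0 255;0 0 0 8 -19 0 255;0 0 0 8 -19 -4 255;0 0 0 8 -19 -8 255;0 0 0 8 -19 -12 255;0 0 0 8 -19 -12 255"

```text
clock: 3.0
eef_pos: [549.4, -105.0, 237.4]
tcp_rot: [3.141, -0.001, -2.985]
contact_force: [-1.1, -0.1, 0.9]
opening: 0.001
grasp_force: 0.0
```

Emit:
step_arm:
  plan: "0 0 0 0 0 -7 255;0 0 0 -8 -1 -15 255;0 0 0 -16 -3 -22 255;0 0 0 -22 -4 -30 255;0 0 0 -28 -5 -37 255;0 0 0 -32 -5 -46 255;0 0 0 -37 -6 -54 255;0 0 0 -37 -6 -54 255"

```text
clock: 3.8
eef_pos: [511.5, -111.1, 182.9]
tcp_rot: [3.141, -0.002, -2.985]
contact_force: [-0.9, 0.6, -0.0]
opening: -0.002
grasp_force: 0.0
```

Run:
```python
from h import *
s=r.sense();p,d,c=grab("wrist");p2,_,_=grab("side");print(s["eef_pos"],s["contact_force"])
cv2.imwrite("pics/w2.png",cv2.resize(np.hstack([p,p2[120:312,160:416].repeat(2,0).repeat(2,1)]),(800,300))[...,::-1])
```

```text
[ 511.4744154  -111.07394201  182.86644187] [-0.89742057  0.62030563 -0.02002992]
```

View pics/w2.png

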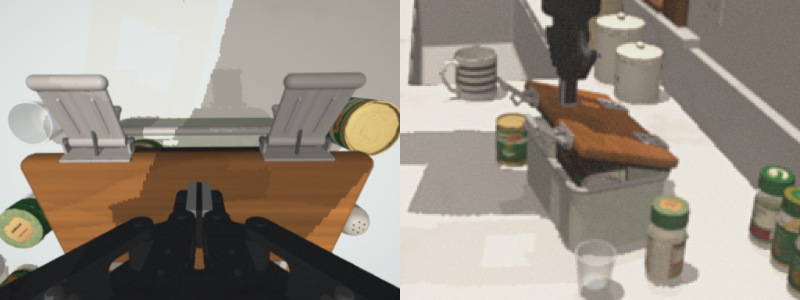

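The lid is following the fingers, which sit centred between the levers (front edge 20–375, fingers at 200). I'll keep closing.

Emit:
step_arm:
  plan: "0 0 0 -4 0 -8 255;0 0 0 -6 -1 -16 255;0 0 0 -8 -1 -24 255;0 0 0 -10 -2 -32 255;0 0 0 -11 -2 -38 255;0 0 0 -11 -2 -42 255;0 0 0 -11 -2 -44 255;0 0 0 -11 -2 -44 255"

```text
clock: 4.7
eef_pos: [502.1, -113.2, 140.3]
tcp_rot: [-3.142, -0.0, -2.985]
contact_force: [-0.2, -0.5, -0.0]
opening: 0.003
grasp_force: 0.0
```

Emit:
step_arm:
  plan: "0 0 0 0 0 -2 255;0 0 0 0 0 -4 255;0 0 0 0 0 -5 255;0 0 0 0 0 -5 255"

```text
clock: 5.1
eef_pos: [502.4, -113.3, 139.7]
tcp_rot: [-3.141, 0.001, -2.985]
contact_force: [-18.6, 2.8, 55.6]
opening: -0.004
grasp_force: 27.7
```

Emit:
step_arm:
  plan: "0 0 0 0 0 2 255;0 0 0 5 0 30 255;0 0 0 10 0 75 255;0 0 0 10 0 110 255;0 0 0 10 0 110 255;0 0 0 10 0 110 255"

```text
clock: 5.7
eef_pos: [512.4, -113.3, 245.9]
tcp_rot: [-3.141, 0.002, -2.985]
contact_force: [0.1, 0.2, -1.1]
opening: -0.0
grasp_force: 0.0
```

Run:
```python
from h import *
s=r.sense();c=r.get_calibration("wrist");p,d=r.grab_frame("wrist");W=world(d,c);np.savez("w3.npz",p=p,W=W);print(s["eef_pos"],s["contact_force"])
m=np.ones(d.shape,bool)&(W[...,2]<140)&(abs(W[...,1]+110)<130)
cc,n,L=lidpose(W,p.astype(int),m);print("lid c",cc,"n",n)
X=np.array([np.cos(.166),np.sin(.166)]);Y=np.array([-X[1],X[0]]);B=np.array([549.6,-105.4])
b=np.dstack([(W[...,:2]-B)@X,(W[...,:2]-B)@Y,W[...,2]])
lv=(b[...,0]<-85)&(b[...,0]>-140)&(b[...,2]>105)&(b[...,2]<150)&(abs(b[...,1])<110)
for sg in(1,-1):
    q=b[lv&(b[...,1]*sg>20)];print(sg,len(q),np.percentile(q,[1,50,99],axis=0).round(1).tolist())
q=b[(abs(b[...,2]-126)<4)&(b[...,0]>-80)&(p[...,0].astype(int)-p[...,2]>25)];print("lid",np.percentile(q,[.5,99.5],axis=0).round(1).tolist())
cv2.imwrite("pics/w3.png",p[...,::-1])
```

```text
[ 512.42291606 -113.25612461  245.93925047] [ 0.10922539  0.24768821 -1.10674213]
lid c [ 529.47448006 -108.45433837  126.94031568] n [-0.00279587 -0.0012533   0.99999531]
1 2614 [[-126.3, 45.7, 116.7], [-107.9, 63.3, 125.0], [-85.3, 81.4, 133.6]]
-1 2608 [[-127.0, -81.4, 116.6], [-108.4, -63.5, 124.8], [-85.6, -45.9, 133.5]]
lid [[-71.1, -111.4, 123.3], [56.5, 110.7, 128.7]]
```

View pics/w3.png

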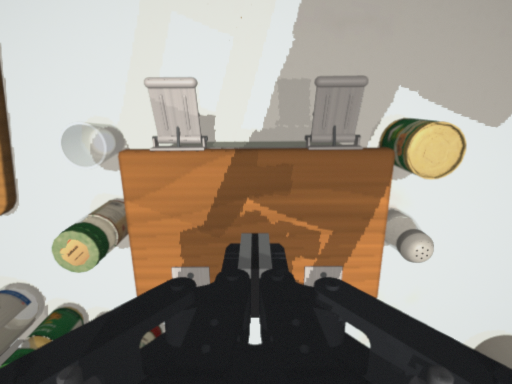

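The lid is flat and shut, the levers stand up with their lips at (171,82) and (341,80), and the box hasn't moved. I'll press the left lever first, which is on the picture's right.

Emit:
step_arm:
  plan: "0 0 0 -40 22 0 255;0 0 0 -80 44 0 255;0 0 0 -92 50 -20 255;0 0 0 -92 50 -50 255;0 0 0 -92 50 -75 255;0 0 0 -92 50 -90 255;0 0 0 -92 50 -95 255;0 0 0 -92 50 -95 255"

```text
clock: 6.55
eef_pos: [418.9, -63.0, 149.0]
tcp_rot: [3.141, -0.003, -2.985]
contact_force: [-0.6, 0.6, 0.5]
opening: 0.003
grasp_force: 0.0
```

Emit:
step_arm:
  plan: "0 0 0 0 0 -6 255;0 0 0 0 0 -12 255;0 0 0 0 0 -18 255;0 0 0 0 0 -24 255;0 0 0 0 0 -24 255"

```text
clock: 7.05
eef_pos: [420.0, -63.2, 125.8]
tcp_rot: [-3.142, 0.0, -2.985]
contact_force: [-1.8, -0.8, 1.9]
opening: -0.0
grasp_force: 0.9
```

Emit:
step_arm:
  plan: "0 0 0 0 0 -6 255;0 0 0 0 0 -12 255;0 0 0 0 0 -18 255;0 0 0 0 0 -24 255;0 0 0 0 0 -26 255;0 0 0 0 0 -26 255"

```text
clock: 7.65
eef_pos: [419.6, -63.1, 99.8]
tcp_rot: [3.141, -0.001, -2.985]
contact_force: [0.4, 0.8, 0.1]
opening: 0.001
grasp_force: 0.0
```

Emit:
step_arm:
  plan: "0 0 0 -8 0 40 255;0 0 0 -8 0 80 255;0 0 0 0 -40 85 255;0 0 0 10 -85 85 255;0 0 0 21 -125 80 255;0 0 0 21 -125 60 255;0 0 0 21 -125 50 255;0 0 0 21 -125 50 255"

```text
clock: 8.45
eef_pos: [439.5, -187.4, 148.9]
tcp_rot: [3.14, -0.003, -2.985]
contact_force: [-0.0, -0.0, 0.2]
opening: -0.002
grasp_force: 0.0
```

Emit:
step_arm:
  plan: "0 0 0 0 0 -6 255;0 0 0 0 0 -12 255;0 0 0 0 0 -18 255;0 0 0 0 0 -24 255;0 0 0 0 0 -24 255"

```text
clock: 8.95
eef_pos: [441.0, -187.8, 125.8]
tcp_rot: [3.141, -0.0, -2.985]
contact_force: [-1.6, 0.7, 1.5]
opening: 0.0
grasp_force: 0.9
```

Emit:
step_arm:
  plan: "0 0 0 0 0 -6 255;0 0 0 0 0 -12 255;0 0 0 0 0 -18 255;0 0 0 0 0 -24 255;0 0 0 0 0 -26 255;0 0 0 0 0 -26 255"

```text
clock: 9.55
eef_pos: [440.6, -188.1, 99.7]
tcp_rot: [3.141, -0.001, -2.985]
contact_force: [-0.4, -0.0, 0.7]
opening: 0.001
grasp_force: 0.0
```

Emit:
step_arm:
  plan: "0 0 0 -8 0 40 255;0 0 0 -8 0 80 255;0 0 0 10 30 120 255;0 0 0 30 60 150 255;0 0 0 30 60 150 255;0 0 0 30 60 150 255"

```text
clock: 10.15
eef_pos: [471.5, -127.7, 251.0]
tcp_rot: [-3.141, 0.002, -2.983]
contact_force: [-0.9, 0.1, -0.7]
opening: -0.001
grasp_force: 0.0
```

Run:
```python
from h import *
s=r.sense();c=r.get_calibration("wrist");p,d=r.grab_frame("wrist");W=world(d,c);print(s["eef_pos"],s["contact_force"])
m=(W[...,2]<140)&(abs(W[...,1]+110)<130)
cc,n,L=lidpose(W,p.astype(int),m);print("lid c",cc,"n",n)
p2,_,_=grab("side")
cv2.imwrite("pics/w4.png",cv2.resize(np.hstack([p,p2[120:312,160:416].repeat(2,0).repeat(2,1)]),(800,300))[...,::-1])
```

```text
[ 471.48971083 -127.74676679  251.01223336] [-0.89153889  0.05594599 -0.73803026]
lid c [ 515.99387444 -108.10441094  126.79695683] n [-0.00529293 -0.00150963  0.99998485]
```

View pics/w4.png

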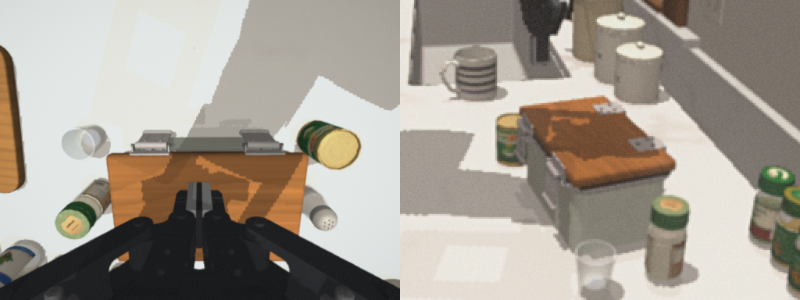

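Both levers hang down in front of the box, with their lips at (150,136) and (262,136). I'll check their angles from the depth before handing in.

Run:
```python
from h import *
c=r.get_calibration("wrist");p,d=r.grab_frame("wrist");W=world(d,c)
X=np.array([np.cos(.166),np.sin(.166)]);Y=np.array([-X[1],X[0]]);B=np.array([549.6,-105.4])
b=np.dstack([(W[...,:2]-B)@X,(W[...,:2]-B)@Y,W[...,2]])
for sg in(1,-1):
    q=b[(b[...,0]<-60)&(b[...,0]>-140)&(b[...,2]>50)&(b[...,2]<122)&(abs(b[...,1]*sg-63.5)<15)]
    for z in range(55,120,8):
        k=q[abs(q[:,2]-z)<4]
        if len(k)>3:print(sg,z,len(k),np.percentile(k[:,0],[3,50]).round(1))
```

```text
1 55 5 [-63.5 -63.3]
1 63 4 [-84.8 -63.3]
1 71 148 [-87.3 -85.6]
1 79 68 [-84.6 -83.8]
1 87 86 [-84.1 -83.2]
1 95 142 [-83.2 -82.1]
1 103 83 [-82.5 -81.7]
1 111 79 [-83.4 -82.5]
1 119 332 [-82.7 -78.7]
-1 71 136 [-87.8 -85.9]
-1 79 69 [-85.3 -84.4]
-1 87 85 [-84.7 -83.7]
-1 95 130 [-84.  -82.7]
-1 103 99 [-83.  -82.1]
-1 111 71 [-83.8 -82.9]
-1 119 343 [-83.3 -79.1]
```

Both levers hang about 85° below level, which is the 1.83 rad snapped position. The lid is flat and the arm is clear.

```bash
python3 -c "
from rig import r
print(r.sign_off())"
```

```text
the job is handed in; nothing more can be done
None
```

The box is sealed and the job is handed in: the lid is shut flat, both levers are snapped down, the box and the things round it show no visible movement, and the arm stands clear; the hand-in returned no verdict.

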